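Put the towel radiator's valve springs back and take a reading

ROBOT

A 7-joint arm with a two-finger parallel gripper is mounted at the origin on the work surface. World frame = base frame: x ahead of the robot, y to its left, z up, the work surface at z = 0. Lengths are in m, angles in rad, forces in N, time in s.
With the tool pointing down it reaches from about 0.425 to 0.875 m from the base axis. Payload 8.4 kg.
Tool frame: the origin (TCP) lies between the finger pads; the fingertips stand 11 mm ahead of it and the grasp point (between the pads) lies 8 mm behind it; z points along the fingers, y is the line along which they close (so a half turn about z gives the same grasp; the last joint's range is limited). The gripper opens to 87 mm and grips with 3 to 60 N. Pads are 19 mm wide; open, the fingers measure 117 mm over their backs; the gripper's body (75 mm by 190 mm) begins 51 mm behind the grasp point.
Start: joints at [-1.315, 0.333, 0.04, 1.465, -0.013, 1.343, -0.059], TCP at [0.226, 0.609, 0.234] pointing down, gripper open.
Joint ranges: [-2.58, 2.58], [-0.38, 2.09], [-1.3, 1.39], [0.25, 2.4], [-1.5, 4.64], [0.08, 2.09], [-2.65, 2.65]. Speed limits (rad/s): [2.22, 2.22, 2.79, 2.79, 3.14, 3.14, 3.14].

INTERFACE

Orientations are given as a unit quaternion [w, x, y, z].
In Python, from bench import sense, camera, job_done, look_for, silhouettes gives the robot as it stands.
- The arm moves only by the tool move_arm, never from a script. Its argument "moves" is a list of rows, each an object with "travel": the shift along the tool's x, y, z in mm, a list of three; "spin": the turn about the tool's z in rad; "fingers": the opening in per cent of the stroke, from 0 (shut) to 100 (fully open). In form: [{"travel": [dx, dy, dz], "spin": spin, "fingers": fingers}, ...]. A call has 1 to 20 rows; each row is the pose to reach, as a shift and turn from the pose commanded when the call began, along the tool's axes at that moment; what a row does not reach only later rows make up. A row lasts 1/8 s, in which the tool goes at most 62.5 mm and 10.7 degrees, less where a joint would pass 70% of its speed; a pose out of reach is approached as far as the arm can. A call with a gripper value outside its range is refused whole. The fingers move at their own pace and stop on an object; "newtons" is the grip in N (left out, the last holds). Time passes only in rows, so rows that repeat a pose let the fingers close. It gives the time, the measured TCP pose, the force, the opening and the grip force at its end, in the units of the state.
- sense(): the state, without advancing time (a new reading comes with each control period).
- camera(name): name is "scene" or "top" or "wrist"; returns a dict with "pixels" (420x560x3 uint8, blue, green, red), "range_z" (420x560 float32, m along the optical axis (not along the pixel's ray), 0 where there is no reading), "fx", "fy", "cx", "cy" (pixels), "T" (4x4, takes a point from camera to world coordinates). Camera axes: x right, y down, z forward; pixel columns grow to the right and rows downward; lengths in m; the calibration is good to about 2 mm. The wrist camera is an equidistant fisheye: a pixel r from the principal point sees the ray r / f radians off the axis. A picture is of the moment at which its call begins.
- job_done(): hands the job in; it is judged then, once.
Trained networks look in a picture, given as the dict that the camera call returned (one of the last four; its "shot" number tells which), for a name from the list of things; names that differ only in an ending like _2 or _b are one class to them, and where a whole thing is asked for, a point or a joint stands for the part that bears it (a point fixed in the world has none). Each returns a list of dicts, best first, with "p" (0 to 1); they miss things now and then, are a little off and sometimes report something else, mostly with a low value. They report only what shows in the picture. A call takes as long as a camera call. They do not tell look-alikes from the thing itself.
- look_for(name, picture): "centre" ([x, y, z] in m, in world coordinates, good to about 4 mm: the middle of the surface that is visible of it).
- silhouettes(name, picture): "mask" (420x560 bool, what is visible of it).
The state is a dict: "t": time; "q": joint angles; "qd": joint speeds; "tau": joint torques, N m; "tool_pos": TCP position; "orientation": TCP orientation; "force": force on the tool from outside, world axes, zero at the start; "moment": the same for the moment, N m; "opening": opening from 0.0 (shut) to 1.0 (fully open); "gripper_force": force on a finger pad.
Only numpy, scipy, OpenCV 4.12 (cv2) and the standard library are available. Lean on these libraries where they do the work, as an engineer would, in place of code of your own. Each camera call takes 0.05 s, during which the arm holds its last target. There are 200 camera calls.

TASK

Put the towel radiator's valve block back in service: thread every coil spring lying about over a valve spindle of its own, one to a spindle and right down onto the block, twisting a little if the coils snag. After that push the heater's lever fully over, away from you; then pick up the stick thermometer and point its nose straight at the middle of the black sensing ball from 4 to 12 cm away, without touching it, steady for three seconds. Lay the thermometer back flat, right way up, along the middle of its mat, and leave all the other things where they are.

Things in the scene. Friction and masses are not known exactly. Their poses are not given: they have to be found in the camera images.
- spring0: a steel compression spring standing upright on the table: 36 mm outside diameter, 28 mm inside, 40 mm high, about 50 g, too stiff to yield to the hand; origin at its middle (20 mm above its underside), z along its axis. All springs are alike; some of the five may be absent
- spring1: a steel compression spring standing upright on the table: 36 mm outside diameter, 28 mm inside, 40 mm high, about 50 g, too stiff to yield to the hand; origin at its middle (20 mm above its underside), z along its axis. All springs are alike; some of the five may be absent
- spring2: a steel compression spring standing upright on the table: 36 mm outside diameter, 28 mm inside, 40 mm high, about 50 g, too stiff to yield to the hand; origin at its middle (20 mm above its underside), z along its axis. All springs are alike; some of the five may be absent
- spring3: a steel compression spring standing upright on the table: 36 mm outside diameter, 28 mm inside, 40 mm high, about 50 g, too stiff to yield to the hand; origin at its middle (20 mm above its underside), z along its axis. All springs are alike; some of the five may be absent
- spring4: a steel compression spring standing upright on the table: 36 mm outside diameter, 28 mm inside, 40 mm high, about 50 g, too stiff to yield to the hand; origin at its middle (20 mm above its underside), z along its axis. All springs are alike; some of the five may be absent
- valve_block: fixed white block, 50 (x) x 310 (y) x 27 mm high, with 5 upright spindles 62 mm apart along y. A spindle rises 52 mm above the block: lowest 28 mm a shoulder 25 mm thick with a 1.5 mm chamfer on its edge, above it a neck 14 mm thick with a chamfered 8 mm tip. A spring has 1.5 mm play all round at the shoulder and may snag on its edge. Origin at the underside's centre
- fit0 (a point): point on the axis of spindle 0 of the valve block, 20 mm above the block's top: where the middle of a fully seated spring lies; the spindle's tip is 32 mm above this point
- fit1 (a point): point on the axis of spindle 1 of the valve block, 20 mm above the block's top: where the middle of a fully seated spring lies; the spindle's tip is 32 mm above this point
- fit2 (a point): point on the axis of spindle 2 of the valve block, 20 mm above the block's top: where the middle of a fully seated spring lies; the spindle's tip is 32 mm above this point
- fit3 (a point): point on the axis of spindle 3 of the valve block, 20 mm above the block's top: where the middle of a fully seated spring lies; the spindle's tip is 32 mm above this point
- fit4 (a point): point on the axis of spindle 4 of the valve block, 20 mm above the block's top: where the middle of a fully seated spring lies; the spindle's tip is 32 mm above this point
- heater: fixed white heater head, 100 (x) x 220 (y) x 30 mm high, origin at the underside's centre; carries a steel post 34 mm thick with the sensing ball at its y = +65 mm, and the lever at its y = -65 mm
- ball (a point): centre of the black sensing ball, 32 mm across, on top of the post, 95 mm above the table
- lever (a joint): angle of the lever on the heater head in rad: 0 leaning towards the robot (to the heater's -x), 1.0 fully over away from the robot (to its +x); it stays where it is left and moves easily under a sideways push at its tip
- lever_tip (a point): centre of the lever's grey knob, a ball 26 mm across, 80 mm from the pivot; the pivot lies 52 mm above the table, its axis along the heater's y, and the lever leans 0.5 rad either side of upright at its ends (knob centre 122 to 132 mm above the table)
- mat: fixed flat black rubber mat, 220 (x) x 100 (y) x 4 mm thick, origin at the underside's centre; lies about crosswise, its long x axis along the world's y
- thermometer: white stick thermometer lying flat on the mat: a bar 130 long (x) x 34 wide (y) x 30 mm high, with a round grey nose 22 mm thick and 25 mm long at its +x end; about 140 g. Origin at the middle of the bar, 15 mm above its underside; it looks along its x axis through the origin, out of the nose, whose front end is 90 mm ahead of the origin; z up
- succulent: succulent in a white pot 68 mm wide and 60 mm high (leaves to about 100 mm), a bystander; origin at its underside
- soap_dish: shallow sea-green soap dish, 100 mm across, 22 mm high, a bystander; origin at its underside
- mug: white mug 72 mm across, 95 mm high, a bystander; origin at its underside
- candle_jar: amber glass jar with a steel lid, 70 mm across, 80 mm high, a bystander; origin at its underside
- wrench: flat steel wrench lying on the table, a bystander; origin at its underside
- picture: small wooden picture frame lying flat, 130 x 100 x 12 mm, a bystander; origin at its underside
- valve_cap: brass valve cap, 34 mm across, 20 mm high, a bystander among the springs; not part of the job; origin at its underside
Not all that is in view belongs to the job. What is shaped like the spring1 but brown or orange is not meant. Several things have the shape of the thermometer; the one meant has the colours described above.

How it is judged:
On the way, in this order (a step that is already met when the one before it is completed fails the run):
1. every spring present sits fully down on a spindle of its own (middle within 5 mm of the spindle's seated point, 4 mm sideways) (((horizontal distance between spring0 and fit0 below 0.004 m and distance between spring0 and fit0 below 0.005 m) or (horizontal distance between spring0 and fit1 below 0.004 m and distance between spring0 and fit1 below 0.005 m) or (horizontal distance between spring0 and fit2 below 0.004 m and distance between spring0 and fit2 below 0.005 m) or (horizontal distance between spring0 and fit3 below 0.004 m and distance between spring0 and fit3 below 0.005 m) or (horizontal distance between spring0 and fit4 below 0.004 m and distance between spring0 and fit4 below 0.005 m)) and ((horizontal distance between spring1 and fit0 below 0.004 m and distance between spring1 and fit0 below 0.005 m) or (horizontal distance between spring1 and fit1 below 0.004 m and distance between spring1 and fit1 below 0.005 m) or (horizontal distance between spring1 and fit2 below 0.004 m and distance between spring1 and fit2 below 0.005 m) or (horizontal distance between spring1 and fit3 below 0.004 m and distance between spring1 and fit3 below 0.005 m) or (horizontal distance between spring1 and fit4 below 0.004 m and distance between spring1 and fit4 below 0.005 m)) and ((horizontal distance between spring2 and fit0 below 0.004 m and distance between spring2 and fit0 below 0.005 m) or (horizontal distance between spring2 and fit1 below 0.004 m and distance between spring2 and fit1 below 0.005 m) or (horizontal distance between spring2 and fit2 below 0.004 m and distance between spring2 and fit2 below 0.005 m) or (horizontal distance between spring2 and fit3 below 0.004 m and distance between spring2 and fit3 below 0.005 m) or (horizontal distance between spring2 and fit4 below 0.004 m and distance between spring2 and fit4 below 0.005 m)) and ((horizontal distance between spring3 and fit0 below 0.004 m and distance between spring3 and fit0 below 0.005 m) or (horizontal distance between spring3 and fit1 below 0.004 m and distance between spring3 and fit1 below 0.005 m) or (horizontal distance between spring3 and fit2 below 0.004 m and distance between spring3 and fit2 below 0.005 m) or (horizontal distance between spring3 and fit3 below 0.004 m and distance between spring3 and fit3 below 0.005 m) or (horizontal distance between spring3 and fit4 below 0.004 m and distance between spring3 and fit4 below 0.005 m)) and ((horizontal distance between spring4 and fit0 below 0.004 m and distance between spring4 and fit0 below 0.005 m) or (horizontal distance between spring4 and fit1 below 0.004 m and distance between spring4 and fit1 below 0.005 m) or (horizontal distance between spring4 and fit2 below 0.004 m and distance between spring4 and fit2 below 0.005 m) or (horizontal distance between spring4 and fit3 below 0.004 m and distance between spring4 and fit3 below 0.005 m) or (horizontal distance between spring4 and fit4 below 0.004 m and distance between spring4 and fit4 below 0.005 m))), for 0.3 s.
2. the lever is pushed over (beyond 0.85 rad) (value of joint lever above 0.85 rad), for 0.2 s.
3. the thermometer is held still for 2.5 s, its line of sight passing within 14 mm of the ball's centre both ways, its nose 35 to 145 mm from it (x of ball in the frame of thermometer between 0.125 and 0.235 m and y of ball in the frame of thermometer between -0.014 and 0.014 m and z of ball in the frame of thermometer between -0.014 and 0.014 m and linear speed of thermometer below 0.03 m/s and angular speed of thermometer below 0.3 rad/s), for 2.5 s.
At the end, for the whole second after the job is handed in: every spring present is fully down on its own spindle (within 5 mm), the lever is over (beyond 0.85 rad), and the thermometer lies at rest, right way up, on its mat: centre within 50 mm of the mat's centre lengthways and 30 mm across, along the mat within 0.35 rad (all of step 1 and value of joint lever above 0.85 rad and x of thermometer in the frame of mat between -0.05 and 0.05 m and y of thermometer in the frame of mat between -0.03 and 0.03 m and z of thermometer in the frame of mat between 0.014 and 0.024 m and angle between thermometer's own z axis and vertical below 0.12 rad and angle between the x axis of thermometer and the x axis of mat, either way round below 0.35 rad and linear speed of thermometer below 0.02 m/s); the robot touches nothing.
It fails at once if the succulent, soap dish, mug, candle jar, wrench or picture is moved more than 4 cm (distance of any of succulent, soap_dish, mug, candle_jar, wrench, picture from where it was at the start of the episode above 0.04 m).
It fails at once if the valve cap is moved more than 7 cm (distance of valve_cap from where it was at the start of the episode above 0.07 m).
It fails at once if the thermometer is pushed against the heater head (over 6 N) (contact force between thermometer and heater above 6 N).
Of spring0, spring1, spring2, spring3, spring4 only 3 to 5 are there at a start; the rules pass over those that are not, and their reading is None.
At some moment in a run one of spring0, spring1, spring2, spring3, spring4, thermometer may be knocked a few centimetres aside while the robot is not near it.
It also fails if it takes over 210 s, if anything falls off the work surface, if the arm or the gripper's body presses on something with over 40 N, if the wrist force passes 120 N, or if a joint passes its speed limit or range.

## Working session

There is one attempt and no reset: what is moved stays moved. The work goes in short steps, Python scripts to look and compute and a tool call to move; the robot and the scene stay as the last step left them, time stands still between calls to the robot, and variables do not carry over. Pictures are saved under pics/ and viewed, at most 14 in all, crops included, and the job is handed in when it is done.

Besides the shell and the picture viewer there is one more tool, called after "Request:" by a JSON object that holds its "fn" and its "kwargs", one argument or row to a line. move_arm: Moves the arm, as the interface text tells. Its arguments: {"type":"object","properties":{"moves":{"type":"array"},"newtons":{"type":"number"}},"required":["moves"]}

```bash
mkdir -p pics; ls; cat > h.py <<'E'
import numpy as np,cv2
from bench import *
def pts(c):
    z=c["range_z"]; v,u=np.mgrid[:z.shape[0],:z.shape[1]]
    P=np.stack([(u-c["cx"])/c["fx"]*z,(v-c["cy"])/c["fy"]*z,z],-1)
    W=P@c["T"][:3,:3].T+c["T"][:3,3]; W[z==0]=np.nan
    return W
def save(c,n): cv2.imwrite(f"pics/{n}.png",c["pixels"])
E
python3 - <<'E'
from h import *
s=sense();print(s)
for n in ["top","scene"]:
    c=camera(n);save(c,n+"0")
    print(n,c["T"].round(3).tolist(),c["fx"])
    for k in ["spring0","valve_block","heater","ball","lever_tip","mat","thermometer","valve_cap","mug","candle_jar","succulent","soap_dish","wrench","picture"]:
        print(k,[(np.round(d["centre"],3).tolist(),round(d["p"],2)) for d in look_for(k,c)])
E
```

```text
pics
{'t': 0.0, 'q': array([-1.31519162,  0.33389839,  0.03984779,  1.46627614, -0.01339172,
        1.34331269, -0.05849489]), 'qd': array([ 1.12901969e-03, -4.87196939e-04, -4.81164519e-04,  1.19860849e-04,
        1.35151941e-04,  6.26474092e-05,  8.87415628e-05]), 'tau': array([ 1.10619055e-05, -6.56367087e+01,  1.33534525e+00, -4.03783572e+01,
       -5.97690116e-02,  4.51611704e-02,  1.41940081e-04]), 'tool_pos': array([0.22566974, 0.60907763, 0.23266462]), 'orientation': array([-8.94462202e-05,  1.76466212e-01,  9.84306361e-01, -8.09542168e-04]), 'force': array([ 0.48289261, -0.63100037, -0.28819631]), 'moment': array([-0.00562844, -0.07072198,  0.03339737]), 'gripper_force': 0.0, 'opening': 0.9986840731016153}
top [[0.028, -0.991, 0.132, 0.397], [-1.0, -0.026, 0.017, -0.012], [-0.014, -0.133, -0.991, 1.254], [0.0, 0.0, 0.0, 1.0]] 446.7164998883421
spring0 [([0.487, 0.248, 0.031], 0.68), ([0.412, 0.197, 0.035], 0.46)]
valve_block [([0.632, 0.115, 0.028], 0.67)]
heater [([0.496, -0.006, 0.02], 0.41)]
ball [([0.629, -0.241, 0.033], 0.93), ([0.61, -0.308, 0.138], 0.45), ([0.632, 
[... 1058 characters left out ...]
0.651, 0.13, 0.025], 0.71), ([0.646, -0.224, 0.029], 0.7)]
heater [([0.65, -0.227, 0.027], 0.63), ([0.65, 0.133, 0.026], 0.54)]
ball [([0.648, -0.226, 0.031], 0.78), ([0.5, 0.247, 0.026], 0.73), ([0.595, -0.456, 0.014], 0.46)]
lever_tip [([0.616, -0.314, 0.117], 0.66)]
mat [([0.476, -0.282, 0.004], 0.63)]
thermometer [([0.449, -0.243, 0.036], 0.82), ([0.293, -0.282, 0.022], 0.64)]
valve_cap [([0.656, 0.415, 0.061], 0.69)]
mug [([0.657, 0.416, 0.063], 0.93)]
candle_jar [([0.651, 0.133, 0.032], 0.74), ([0.756, 0.316, 0.063], 0.68)]
succulent [([0.801, -0.021, 0.05], 0.59)]
soap_dish [([0.465, 0.425, 0.014], 0.58)]
wrench [([0.617, -0.314, 0.118], 0.32)]
picture [([0.597, -0.458, 0.017], 0.65)]
```

View pics/top0.png

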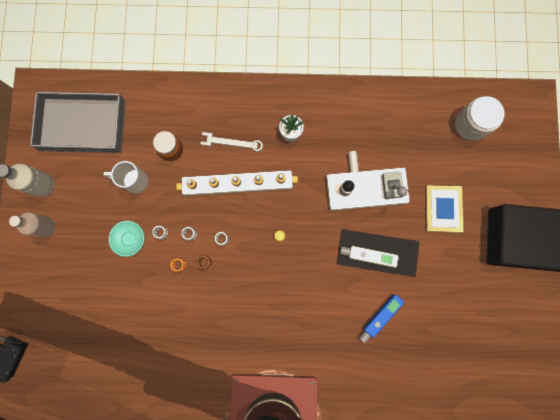

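View pics/scene0.png

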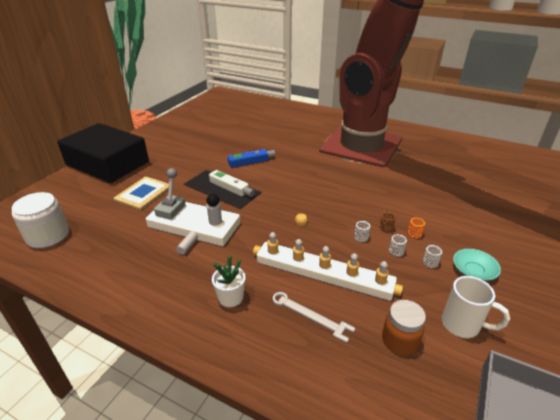

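The picture shows three steel springs at top px (160,232), (189,234), (221,239). The orange and brown ones at (177,265) and (204,262) are decoys. The block's spindles lie around (190–281,183), the heater at (368,189) with the ball at (347,187) and the lever at (395,190). The white thermometer is at (372,256), nose to the left (+y). The blue one is a decoy.

```bash
cat >> h.py <<'E'
def rimfit(c,xy,zr,r=0.03):
    """centre of points near xy in height band zr via min enclosing circle"""
    W=pts(c); m=(np.hypot(W[...,0]-xy[0],W[...,1]-xy[1])<r)&(W[...,2]>zr[0])&(W[...,2]<zr[1])
    p=W[m]
    if len(p)<5: return None
    q,rad=cv2.minEnclosingCircle((p[:,:2]*1000).astype(np.float32))
    return np.round(q,1),round(rad,1),len(p),np.round(1000*np.median(p,0),1)
def toworld(c,u,v,z):
    """pixel to world at height z (pinhole)"""
    d=c["T"][:3,:3]@np.array([(u-c["cx"])/c["fx"],(v-c["cy"])/c["fy"],1]);o=c["T"][:3,3]
    return o+d*(z-o[2])/d[2]
E
python3 - <<'E'
from h import *
c=camera("top")
for u,v in [(160,232),(189,234),(221,239),(177,265),(204,262),(280,236)]:
    x=toworld(c,u,v,.04); print("spr",x.round(3),rimfit(c,x,(.028,.06)))
for u,v in [(191,183),(213,182),(236,181),(258,180),(281,179)]:
    x=toworld(c,u,v,.079); print("tip",x.round(3),rimfit(c,x,(.068,.09),.015),rimfit(c,x,(.045,.062),.02))
W=pts(c)
for n,u,v,h,zr in [("ball",347,187,.1,(.085,.12)),("knob",395,190,.125,(.11,.15))]:
    x=toworld(c,u,v,h);print(n,x.round(3),rimfit(c,x,zr,.04))
# thermometer, mat
img=c["pixels"]
x=toworld(c,374,257,.034)
m=(np.abs(W[...,0]-x[0])<.06)&(np.abs(W[...,1]-x[1])<.13)&(W[...,2]>.018)&(W[...,2]<.05)
p=(W[m][:,:2]*1000).astype(np.float32);print("therm",cv2.minAreaRect(p),len(p))
b=m&(img.min(-1)>120);print("white",cv2.minAreaRect((W[b][:,:2]*1000).astype(np.float32)))
hm=(np.abs(W[...,0]-.63)<.1)&(np.abs(W[...,1]+.24)<.15)&(W[...,2]>.022)&(W[...,2]<.036)&(img.min(-1)>150)
print("heater",cv2.minAreaRect((W[hm][:,:2]*1000).astype(np.float32)))
mm=(np.abs(W[...,0]-.46)<.09)&(np.abs(W[...,1]+.27)<.15)&(W[...,2]<.012)&(img.max(-1)<45)
print("mat",cv2.minAreaRect((W[mm][:,:2]*1000).astype(np.float32)))
hb=(np.abs(W[...,0]-.63)<.05)&(np.abs(W[...,1]-.12)<.19)&(W[...,2]>.02)&(W[...,2]<.034)&(img.min(-1)>150)
print("block",cv2.minAreaRect((W[hb][:,:2]*1000).astype(np.float32)))
E
```

```text
spr [0.489 0.323 0.04 ] (array([490.2, 328.9]), 18.4, 71, array([489.3, 327.2,  38.9]))
spr [0.486 0.243 0.04 ] (array([489.6, 248.3]), 18.3, 69, array([489.5, 249.5,  38.6]))
spr [0.474 0.155 0.04 ] (array([477.4, 157. ]), 17.8, 64, array([476.5, 157.5,  40.2]))
spr [0.401 0.271 0.04 ] (array([402.1, 273.3]), 18.0, 69, array([401.3, 274.2,  38.7]))
spr [0.411 0.199 0.04 ] (array([412.4, 202.2]), 17.8, 58, array([412.3, 199.5,  39.7]))
spr [ 0.487 -0.005  0.04 ] None
tip [0.62  0.237 0.079] (array([624.7, 244. ]), 7.1, 25, array([624.8, 243.9,  77.4])) (array([624.5, 244.7]), 12.3, 41, array([621. , 239.1,  54.7]))
tip [0.624 0.178 0.079] (array([630. , 182.8]), 7.0, 23, array([629.6, 181.6,  76.4])) (array([630.4, 182.6]), 12.6, 44, array([625.3, 178.7,  54.2]))
tip [0.628 0.117 0.079] (array([634.9, 121.3]), 7.1, 22, array([634.6, 120.1,  76.9])) (array([635.1, 121.2]), 12.4, 44, array([631.5, 117. ,  54.7]))
tip [0.633 0.058 0.079] (array([641.5,  59.5]), 7.0, 23, array([640.7,  58.2,  78.1])) (array([640.7,  59.4]), 12.1, 40, array([636.2,  57.8,  55. ]))
tip [ 0.637 -0.004  0.079] (array([647.3,  -2.1]), 6.9, 21, array([646. ,  -3.3,  76.5])) (array([646.2,  -2.4]), 12.0, 39, array([641.3,  -3.6,  55.7]))
ball [ 0.616 -0.177  0.1  ] (array([ 619.8, -179.5]), 16.7, 124, array([ 618.3, -178. ,  104.9]))
knob [ 0.606 -0.296  0.125] (array([ 605. , -312.8]), 13.0, 84, array([ 602.9, -310.5,  134.1]))
therm ((442.3486633300781, -247.01739501953125), (154.7266082763672, 34.15977096557617), 80.10260772705078) 687
white ((442.0832214355469, -247.5760498046875), (153.5440216064453, 33.6588020324707), 80.22415924072266)
heater ((656.4500122070312, -241.98403930664062), (156.68325805664062, 219.9265899658203), 6.543483257293701)
mat ((0.0, 0.0), (0.0, 0.0), 0.0)
block ((636.0479736328125, 120.5805435180664), (50.191680908203125, 308.3285827636719), 5.078949451446533)
```

Request:
{"fn": "move_arm", "kwargs": {
  "moves": [
    {"travel": [0, 0, 0], "spin": 0.18, "fingers": 100},
    {"travel": [62, 0, 0], "spin": 0.36, "fingers": 100},
    {"travel": [124, 0, 0], "spin": 0.54, "fingers": 100},
    {"travel": [186, -20, 0], "spin": 0.72, "fingers": 80},
    {"travel": [186, -60, 0], "spin": 0.72, "fingers": 70},
    {"travel": [186, -60, 0], "spin": 0.72, "fingers": 70}
  ]
}}

```text
t: 2.3
tool_pos: [0.028, 0.6163, 0.2337]
orientation: [-0.0, 0.51, 0.86, -0.0]
force: [0.5, -1.2, 0.6]
opening: 0.755
gripper_force: 0.0
```

```bash
cat >> h.py <<'E'
from scipy.spatial.transform import Rotation as R
def go(xyz,yaw,s=None):
    """travel (mm, tool axes) and spin to reach world xyz with tool-y at world angle yaw (rad, mod pi), tool down"""
    s=s or sense(); w,x,y,z=s["orientation"]; r=R.from_quat([x,y,z,w])
    d=r.inv().apply(np.array(xyz)-s["tool_pos"])*1000
    ty=r.apply([0,1,0]); a=np.arctan2(ty[1],ty[0]); sp=(a-yaw+np.pi/2)%np.pi-np.pi/2
    return d.round(1).tolist(),round(sp,3),"tilt",r.apply([0,0,1]).round(4).tolist()
E
python3 - <<'E'
from h import *
print(go((.477,.157,.13),.09), go((.477,.157,.234),.09))
E
```

```text
([-618.3, 174.1, 103.7], np.float64(0.41), 'tilt', [-0.0007, -0.0007, -1.0]) ([-618.3, 174.0, -0.3], np.float64(0.41), 'tilt', [-0.0007, -0.0007, -1.0])
```

Request:
{"fn": "move_arm", "kwargs": {
  "moves": [
    {"travel": [-62, 17, 0], "spin": 0.1, "fingers": 60},
    {"travel": [-124, 35, 0], "spin": 0.2, "fingers": 60},
    {"travel": [-186, 52, 0], "spin": 0.3, "fingers": 60},
    {"travel": [-248, 70, 0], "spin": 0.41, "fingers": 60},
    {"travel": [-310, 87, 0], "spin": 0.41, "fingers": 60},
    {"travel": [-372, 105, 0], "spin": 0.41, "fingers": 60},
    {"travel": [-434, 122, 20], "spin": 0.41, "fingers": 60},
    {"travel": [-496, 140, 60], "spin": 0.41, "fingers": 60},
    {"travel": [-557, 157, 80], "spin": 0.41, "fingers": 60},
    {"travel": [-618, 174, 104], "spin": 0.41, "fingers": 60},
    {"travel": [-618, 174, 104], "spin": 0.41, "fingers": 60},
    {"travel": [-618, 174, 104], "spin": 0.41, "fingers": 60},
    {"travel": [-618, 174, 104], "spin": 0.41, "fingers": 60}
  ]
}}

```text
t: 3.92
tool_pos: [0.4778, 0.1574, 0.1298]
orientation: [0.0, 0.676, 0.737, 0.0]
force: [-0.2, -0.3, -0.9]
opening: 0.6
gripper_force: 0.0
```

```bash
python3 - <<'E'
from h import *
s=sense();print(s["t"],s["tool_pos"],s["opening"],go((.4774,.157,.015),.09))
c=camera("wrist");save(c,"w1");print(c["T"].round(3).tolist(),c["fx"],c["cx"],c["cy"])
E
```

```text
3.925 [0.47783861 0.15738639 0.12982174] 0.5995676653336153 ([-0.3, -0.5, 114.8], np.float64(-0.004), 'tilt', [0.0002, -0.0, -1.0])
[[0.996, 0.083, 0.023, 0.473], [0.086, -0.96, -0.265, 0.231], [0.0, 0.266, -0.964, 0.282], [0.0, 0.0, 0.0, 1.0]] 325.19226210127806 282.70078783033 211.6865524442868
```

View pics/w1.png

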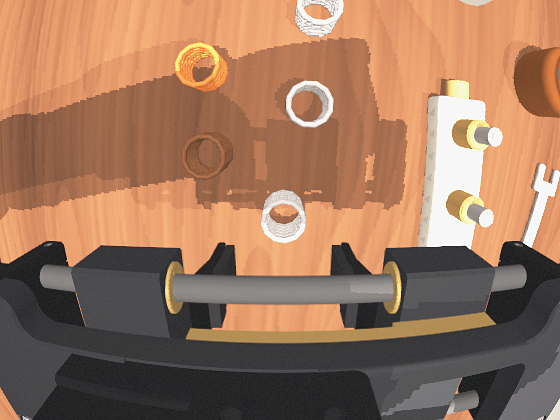

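The wrist picture shows the target spring at (284,215), centred between the fingers, and spindles on the right at (485,137) and (478,214). I'll measure these with the fisheye model.

```bash
cat >> h.py <<'E'
def wpts(c):
    z=c["range_z"]; v,u=np.mgrid[:z.shape[0],:z.shape[1]]
    a=(u-c["cx"])/c["fx"]; b=(v-c["cy"])/c["fy"]; th=np.hypot(a,b)+1e-9; k=np.tan(th)/th
    P=np.stack([a*k*z,b*k*z,z],-1); W=P@c["T"][:3,:3].T+c["T"][:3,3]; W[(z==0)|(th>1.4)]=np.nan
    return W
def ring(W,xy,zr,r=.03):
    """least-squares circle centre (mm) of points near xy in height band"""
    m=(np.hypot(W[...,0]-xy[0],W[...,1]-xy[1])<r)&(W[...,2]>zr[0])&(W[...,2]<zr[1])
    p=W[m]*1000
    if len(p)<8: return None
    q,rad=cv2.minEnclosingCircle(p[:,:2].astype(np.float32))
    return "mec",np.round(q,1),round(rad,1),"z",p[:,2].max().round(1),len(p)
E
python3 - <<'E'
from h import *
c=camera("wrist");W=wpts(c)
for x in [(.477,.157),(.4896,.248),(.490,.329)]: print(x,ring(W,x,(.033,.06)),ring(W,x,(.01,.06)))
for x in [(.6247,.244),(.630,.183),(.6355,.121),(.641,.0595),(.6473,-.002)]: print(x,ring(W,x,(.070,.09),.02),ring(W,x,(.056,.085),.02))
E
```

```text
(0.477, 0.157) ('mec', array([479.2, 156.9]), 18.0, 'z', np.float64(42.1), 715) ('mec', array([479.2, 157. ]), 18.0, 'z', np.float64(42.1), 1263)
(0.4896, 0.248) ('mec', array([490.9, 248.1]), 18.0, 'z', np.float64(42.5), 738) ('mec', array([490.8, 248.1]), 18.1, 'z', np.float64(42.5), 942)
(0.49, 0.329) ('mec', array([492.4, 327.3]), 17.7, 'z', np.float64(42.9), 421) ('mec', array([492.2, 327.3]), 17.9, 'z', np.float64(42.9), 951)
(0.6247, 0.244) ('mec', array([626.3, 244.4]), 7.4, 'z', np.float64(81.1), 290) ('mec', array([626.6, 244. ]), 11.3, 'z', np.float64(81.1), 522)
(0.63, 0.183) ('mec', array([632.1, 182.9]), 7.2, 'z', np.float64(81.1), 260) ('mec', array([631.7, 183. ]), 10.9, 'z', np.float64(81.1), 478)
(0.6355, 0.121) None None
(0.641, 0.0595) None None
(0.6473, -0.002) None None
```

Request:
{"fn": "move_arm", "kwargs": {
  "moves": [
    {"travel": [0, 0.5, 60], "spin": 0, "fingers": 60},
    {"travel": [0, 0.5, 114], "spin": 0, "fingers": 60},
    {"travel": [0, 0.5, 114], "spin": 0, "fingers": 60},
    {"travel": [0, 0.5, 114], "spin": 0, "fingers": 30},
    {"travel": [0, 0.5, 114], "spin": 0, "fingers": 30},
    {"travel": [0, 0.5, 114], "spin": 0, "fingers": 30},
    {"travel": [0, 0.5, 114], "spin": 0, "fingers": 30},
    {"travel": [0, 0.5, 114], "spin": 0, "fingers": 30},
    {"travel": [0, 0.5, 60], "spin": 0, "fingers": 30},
    {"travel": [0, 0.5, 0], "spin": 0, "fingers": 30},
    {"travel": [0, 0.5, 0], "spin": 0, "fingers": 30}
  ],
  "newtons": 20
}}

```text
t: 5.4
tool_pos: [0.4808, 0.1581, 0.1338]
orientation: [0.001, 0.676, 0.737, 0.004]
force: [0.7, -0.2, -0.7]
opening: 0.412
gripper_force: 20.0
```

```bash
python3 - <<'E'
from h import *
s=sense();print(s["t"],s["tool_pos"],s["opening"],s["gripper_force"],go((.6365,.1215,.14),.09))
c=camera("wrist");W=wpts(c);print(ring(W,(.478,.157),(.12,.2),.022))
m=(np.hypot(W[...,0]-.478,W[...,1]-.157)<.025)&(W[...,2]>.09)&(W[...,2]<.2); print(np.nanmin(W[m],0),np.nanmax(W[m],0))
E
```

```text
5.4 [0.48079873 0.15806428 0.13384542] 0.41170664019075276 20.000064952419052 ([-49.7, 152.0, -5.4], np.float64(-0.004), 'tilt', [0.0062, 0.0048, -1.0])
('mec', array([478.3, 158.2]), 21.8, 'z', np.float64(197.4), 4508)
[0.4553235  0.13917007 0.11872886] [0.50297643 0.17528573 0.19997806]
```

Request:
{"fn": "move_arm", "kwargs": {
  "moves": [
    {"travel": [-20, 60, 0], "spin": 0, "fingers": 30},
    {"travel": [-40, 120, 0], "spin": 0, "fingers": 30},
    {"travel": [-49.5, 154.5, 0], "spin": 0, "fingers": 30},
    {"travel": [-49.5, 154.5, 15], "spin": 0, "fingers": 30},
    {"travel": [-49.5, 154.5, 15], "spin": 0, "fingers": 30},
    {"travel": [-49.5, 154.5, 15], "spin": 0, "fingers": 30},
    {"travel": [-49.5, 154.5, 15], "spin": 0, "fingers": 30}
  ]
}}

```text
t: 6.32
tool_pos: [0.6359, 0.1218, 0.1151]
orientation: [-0.0, 0.676, 0.737, 0.0]
force: [-0.4, -0.2, 0.0]
opening: 0.411
gripper_force: 20.0
```

```bash
python3 - <<'E'
from h import *
s=sense();print(s["t"],s["tool_pos"],s["opening"],s["gripper_force"],go((.6365,.1215,.14),.09))
c=camera("wrist");save(c,"w2");W=wpts(c);T=s["tool_pos"]
for zr in [(.105,.135),(.12,.145),(.096,.12)]:
  m=(np.hypot(W[...,0]-T[0],W[...,1]-T[1])<.0185)&(W[...,2]>zr[0])&(W[...,2]<zr[1]);print(zr,np.nanmin(W[m],0),np.nanmax(W[m],0),m.sum())
for x in [(.6247,.244),(.630,.183),(.6355,.121),(.641,.0595),(.6473,-.002)]: print(x,ring(W,x,(.066,.088),.02))
E
```

```text
6.325 [0.63594411 0.12177386 0.11509348] 0.4107070814248522 19.9998570052594 ([-0.3, 0.5, -24.9], np.float64(-0.003), 'tilt', [0.0004, 0.0009, -1.0])
(0.105, 0.135) [0.61805985 0.1036867  0.10500809] [0.65404033 0.1387847  0.13499596] 1920
(0.12, 0.145) [0.61805985 0.10358915 0.12001692] [0.6537267  0.13862124 0.1448298 ] 2504
(0.096, 0.12) [0.61867271 0.11208726 0.10009792] [0.65404033 0.13879423 0.1199897 ] 963
(0.6247, 0.244) ('mec', array([627.1, 243.9]), 7.3, 'z', np.float64(81.4), 487)
(0.63, 0.183) ('mec', array([632.7, 182.4]), 7.2, 'z', np.float64(81.5), 456)
(0.6355, 0.121) ('mec', array([638.5, 126.8]), 3.6, 'z', np.float64(70.5), 20)
(0.641, 0.0595) ('mec', array([644.4,  58.2]), 6.7, 'z', np.float64(81.3), 97)
(0.6473, -0.002) None
```

View pics/w2.png

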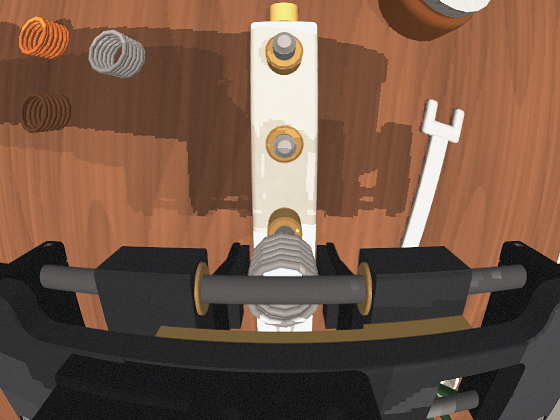

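The held spring (column ≈283) is lined up over spindle 2, whose shoulder shows at (285,220). A shift of +2 mm in tool y is needed. I'll lower it with that correction.

Request:
{"fn": "move_arm", "kwargs": {
  "moves": [
    {"travel": [-1, 2, 0], "spin": 0, "fingers": 30},
    {"travel": [-1, 2, 20], "spin": 0, "fingers": 30},
    {"travel": [-1, 2, 38], "spin": 0, "fingers": 30},
    {"travel": [-1, 2, 42], "spin": 0, "fingers": 30},
    {"travel": [-1, 2, 45], "spin": 0, "fingers": 30},
    {"travel": [-1, 2, 48], "spin": 0, "fingers": 30},
    {"travel": [-1, 2, 48], "spin": 0, "fingers": 30}
  ]
}}

```text
t: 7.25
tool_pos: [0.6384, 0.1206, 0.0666]
orientation: [-0.0, 0.676, 0.737, 0.0]
force: [-1.9, 1.9, -1.3]
opening: 0.415
gripper_force: 20.0
```

Request:
{"fn": "move_arm", "kwargs": {
  "moves": [
    {"travel": [0, 0, 4], "spin": 0, "fingers": 30},
    {"travel": [0, 0, 8], "spin": 0.05, "fingers": 30},
    {"travel": [0, 0, 12], "spin": 0, "fingers": 30},
    {"travel": [0, 0, 16], "spin": -0.05, "fingers": 30},
    {"travel": [0, 0, 20], "spin": 0, "fingers": 30},
    {"travel": [0, 0, 23], "spin": 0, "fingers": 30},
    {"travel": [0, 0, 23], "spin": 0, "fingers": 30}
  ]
}}

```text
t: 8.12
tool_pos: [0.6383, 0.1206, 0.0433]
orientation: [-0.0, 0.676, 0.737, 0.0]
force: [0.1, 2.6, -1.3]
opening: 0.413
gripper_force: 20.0
```

```bash
python3 - <<'E'
from h import *
s=sense();print(s["t"],s["tool_pos"],s["opening"],s["force"],s["moment"])
c=camera("wrist");W=wpts(c);print(ring(W,(.6385,.1205),(.03,.075),.022))
p=W[(np.hypot(W[...,0]-.6385,W[...,1]-.1205)<.02)&(W[...,2]<.1)];print(len(p),np.histogram(p[:,2],bins=10))
E
```

```text
8.125 [0.63833153 0.12064345 0.04334801] 0.41322950058434 [ 0.06954147  2.60972056 -1.32414776] [0.49612132 0.29650592 0.00437439]
('mec', array([638.4, 121.9]), 21.4, 'z', np.float64(75.0), 3740)
4668 (array([ 643,  256,  339,  371,  292,  562,  579, 1025,  122,  479]), array([0.02556986, 0.03138791, 0.03720596, 0.04302402, 0.04884207,
       0.05466012, 0.06047817, 0.06629622, 0.07211427, 0.07793232,
       0.08375037]))
```

Request:
{"fn": "move_arm", "kwargs": {
  "moves": [
    {"travel": [0, 0, 1.5], "spin": 0, "fingers": 30},
    {"travel": [0, 0, 1.5], "spin": 0, "fingers": 58},
    {"travel": [0, 0, 1], "spin": 0, "fingers": 58},
    {"travel": [0, 0, 0], "spin": 0, "fingers": 58},
    {"travel": [0, 0, -50], "spin": 0, "fingers": 60},
    {"travel": [0, -30, -87], "spin": 0, "fingers": 60},
    {"travel": [60, -90, -87], "spin": 0, "fingers": 60},
    {"travel": [110, -156, -87], "spin": 0, "fingers": 60},
    {"travel": [110, -156, -87], "spin": 0, "fingers": 60},
    {"travel": [110, -156, -87], "spin": 0, "fingers": 60}
  ]
}}

```text
t: 9.43
tool_pos: [0.4711, 0.2191, 0.1306]
orientation: [-0.001, 0.674, 0.739, 0.0]
force: [0.9, 0.1, 0.6]
opening: 0.6
gripper_force: 0.0
```

```bash
python3 - <<'E'
from h import *
s=sense();print(s["t"],s["tool_pos"],s["opening"],s["force"])
c=camera("wrist");W=wpts(c);print("seated",ring(W,(.6385,.1205),(.06,.075),.022))
for x in [(.4896,.248),(.490,.329)]: 
  r=ring(W,x,(.033,.06)); print(r)
  q=np.array(r[1])/1000; print(go((q[0]-.0005,q[1],.016),.09))
c=camera("top"); print(rimfit(c,(.6355,.121),(.058,.074),.025),rimfit(c,(.6355,.121),(.03,.074),.025))
E
```

```text
9.425 [0.47105003 0.2190704  0.13057899] 0.6003623107029008 [0.94057354 0.12009968 0.64357244]
seated None
('mec', array([490.9, 248.4]), 18.1, 'z', np.float64(42.6), 740)
([29.0, 20.3, 114.9], np.float64(-0.001), 'tilt', [0.0001, 0.0011, -1.0])
('mec', array([492.2, 328. ]), 18.1, 'z', np.float64(42.6), 756)
([108.2, 28.6, 114.9], np.float64(-0.001), 'tilt', [0.0001, 0.0011, -1.0])
(array([637.4, 120. ]), 17.7, 69, array([635.8, 120. ,  66.1])) (array([636.3, 120.5]), 24.9, 149, array([632.7, 118.3,  56.5]))
```

Spring one is seated (its top rim is at 66 mm). Next is the middle spring.

Request:
{"fn": "move_arm", "kwargs": {
  "moves": [
    {"travel": [29, 20, 30], "spin": 0, "fingers": 60},
    {"travel": [29, 20, 80], "spin": 0, "fingers": 60},
    {"travel": [29, 20, 114.5], "spin": 0, "fingers": 60},
    {"travel": [29, 20, 114.5], "spin": 0, "fingers": 60},
    {"travel": [29, 20, 114.5], "spin": 0, "fingers": 30},
    {"travel": [29, 20, 114.5], "spin": 0, "fingers": 30},
    {"travel": [29, 20, 114.5], "spin": 0, "fingers": 30},
    {"travel": [29, 20, 114.5], "spin": 0, "fingers": 30},
    {"travel": [29, 20, 114.5], "spin": 0, "fingers": 30},
    {"travel": [29, 20, 60], "spin": 0, "fingers": 30},
    {"travel": [29, 20, 15], "spin": 0, "fingers": 30},
    {"travel": [29, 20, 15], "spin": 0, "fingers": 30},
    {"travel": [29, 20, 15], "spin": 0, "fingers": 30}
  ]
}}

```text
t: 11.15
tool_pos: [0.4903, 0.2473, 0.1149]
orientation: [-0.0, 0.676, 0.737, -0.0]
force: [0.8, -0.2, -1.4]
opening: 0.421
gripper_force: 20.0
```

```bash
python3 - <<'E'
from h import *
s=sense();print(s["t"],s["tool_pos"],s["opening"],s["gripper_force"],go((.6328,.1823,.115),.09))
E
```

```text
11.15 [0.49031662 0.24725757 0.11489953] 0.42071988078488154 19.999523318240904 ([-77.0, 136.3, -0.2], np.float64(-0.003), 'tilt', [-0.0009, 0.0001, -1.0])
```

Request:
{"fn": "move_arm", "kwargs": {
  "moves": [
    {"travel": [-25, 60, 0], "spin": 0, "fingers": 30},
    {"travel": [-50, 120, 0], "spin": 0, "fingers": 30},
    {"travel": [-78, 136.5, 0], "spin": 0, "fingers": 30},
    {"travel": [-78, 136.5, 0], "spin": 0, "fingers": 30},
    {"travel": [-78, 136.5, 0], "spin": 0, "fingers": 30},
    {"travel": [-78, 136.5, 0], "spin": 0, "fingers": 30}
  ]
}}

```text
t: 11.9
tool_pos: [0.6326, 0.1827, 0.1149]
orientation: [-0.001, 0.675, 0.738, -0.0]
force: [-0.9, 0.3, -0.5]
opening: 0.424
gripper_force: 20.0
```

```bash
python3 - <<'E'
from h import *
s=sense();T=s["tool_pos"];print(s["t"],T,s["opening"])
c=camera("wrist");save(c,"w3");W=wpts(c)
for zr in [(.105,.135),(.12,.145),(.096,.12)]:
  m=(np.hypot(W[...,0]-T[0],W[...,1]-T[1])<.0195)&(W[...,2]>zr[0])&(W[...,2]<zr[1]);print(zr,np.nanmin(W[m],0),np.nanmax(W[m],0),m.sum())
print(ring(W,(.627,.244),(.066,.088),.02))
E
```

```text
11.9 [0.63257703 0.18265227 0.11486165] 0.42425706495492344
(0.105, 0.135) [0.61414072 0.16757647 0.10501877] [0.65084952 0.20179114 0.13498906] 1781
(0.12, 0.145) [0.61414072 0.16699561 0.12001747] [0.65084952 0.2019402  0.14472644] 2434
(0.096, 0.12) [0.61455776 0.17248357 0.09971558] [0.6508018  0.20186876 0.11999583] 904
('mec', array([627.1, 244.1]), 7.1, 'z', np.float64(81.4), 456)
```

Request:
{"fn": "move_arm", "kwargs": {
  "moves": [
    {"travel": [-1.8, 0, 0], "spin": 0, "fingers": 30},
    {"travel": [-1.8, 0, 20], "spin": 0, "fingers": 30},
    {"travel": [-1.8, 0, 38], "spin": 0, "fingers": 30},
    {"travel": [-1.8, 0, 42], "spin": 0, "fingers": 30},
    {"travel": [-1.8, 0, 45], "spin": 0, "fingers": 30},
    {"travel": [-1.8, 0, 48], "spin": 0, "fingers": 30},
    {"travel": [-1.8, 0, 48], "spin": 0, "fingers": 30}
  ]
}}

```text
t: 12.82
tool_pos: [0.6335, 0.18, 0.0678]
orientation: [-0.001, 0.676, 0.737, 0.0]
force: [-2.7, 1.7, -0.1]
opening: 0.425
gripper_force: 20.0
```

Request:
{"fn": "move_arm", "kwargs": {
  "moves": [
    {"travel": [0, 0, 4], "spin": 0, "fingers": 30},
    {"travel": [0, 0, 8], "spin": 0.05, "fingers": 30},
    {"travel": [0, 0, 12], "spin": 0, "fingers": 30},
    {"travel": [0, 0, 16], "spin": -0.05, "fingers": 30},
    {"travel": [0, 0, 20], "spin": 0, "fingers": 30},
    {"travel": [0, 0, 24], "spin": 0, "fingers": 30},
    {"travel": [0, 0, 24], "spin": 0, "fingers": 30}
  ]
}}

```text
t: 13.7
tool_pos: [0.6333, 0.1801, 0.0434]
orientation: [-0.001, 0.676, 0.737, -0.0]
force: [-4.8, 2.4, 2.7]
opening: 0.421
gripper_force: 20.0
```

Now release, rise and go back toward the last spring, checking the seat.

Request:
{"fn": "move_arm", "kwargs": {
  "moves": [
    {"travel": [0, 0, 1.5], "spin": 0, "fingers": 30},
    {"travel": [0, 0, 1.5], "spin": 0, "fingers": 58},
    {"travel": [0, 0, 1], "spin": 0, "fingers": 58},
    {"travel": [0, 0, 0], "spin": 0, "fingers": 58},
    {"travel": [0, 0, -50], "spin": 0, "fingers": 60},
    {"travel": [0, -30, -87], "spin": 0, "fingers": 60},
    {"travel": [60, -90, -87], "spin": 0, "fingers": 60},
    {"travel": [130, -140, -87], "spin": 0, "fingers": 60},
    {"travel": [130, -140, -87], "spin": 0, "fingers": 60},
    {"travel": [130, -140, -87], "spin": 0, "fingers": 60}
  ]
}}

```text
t: 14.95
tool_pos: [0.4805, 0.3006, 0.1305]
orientation: [-0.001, 0.674, 0.739, 0.0]
force: [0.3, -0.3, -0.6]
opening: 0.601
gripper_force: 0.0
```

```bash
python3 - <<'E'
from h import *
s=sense();print(s["t"],s["tool_pos"],s["opening"],s["force"])
c=camera("wrist");W=wpts(c)
r=ring(W,(.490,.329),(.033,.06)); print(r)
q=np.array(r[1])/1000; print(go((q[0]-.0005,q[1]-.0005,.016),.09))
c=camera("top"); print(rimfit(c,(.6355,.121),(.058,.074),.025),rimfit(c,(.630,.183),(.058,.074),.025))
E
```

```text
14.95 [0.48049963 0.30064644 0.13045274] 0.6008268702933595 [ 0.29585151 -0.34267924 -0.61889723]
('mec', array([492.4, 328.1]), 18.0, 'z', np.float64(42.3), 698)
([28.3, 12.2, 114.6], np.float64(-0.001), 'tilt', [0.0001, 0.0005, -1.0])
(array([636.9, 120. ]), 17.9, 71, array([635.1, 119.5,  66.7])) (array([632.4, 181.8]), 17.5, 69, array([629.9, 181.3,  65.7]))
```

Request:
{"fn": "move_arm", "kwargs": {
  "moves": [
    {"travel": [28.5, 11.5, 30], "spin": 0, "fingers": 60},
    {"travel": [28.5, 11.5, 80], "spin": 0, "fingers": 60},
    {"travel": [28.5, 11.5, 114.5], "spin": 0, "fingers": 60},
    {"travel": [28.5, 11.5, 114.5], "spin": 0, "fingers": 60},
    {"travel": [28.5, 11.5, 114.5], "spin": 0, "fingers": 30},
    {"travel": [28.5, 11.5, 114.5], "spin": 0, "fingers": 30},
    {"travel": [28.5, 11.5, 114.5], "spin": 0, "fingers": 30},
    {"travel": [28.5, 11.5, 114.5], "spin": 0, "fingers": 30},
    {"travel": [28.5, 11.5, 114.5], "spin": 0, "fingers": 30},
    {"travel": [28.5, 11.5, 60], "spin": 0, "fingers": 30},
    {"travel": [28.5, 11.5, 15], "spin": 0, "fingers": 30},
    {"travel": [28.5, 11.5, 15], "spin": 0, "fingers": 30},
    {"travel": [28.5, 11.5, 15], "spin": 0, "fingers": 30}
  ]
}}

```text
t: 16.68
tool_pos: [0.4914, 0.3264, 0.1148]
orientation: [-0.0, 0.676, 0.737, -0.0]
force: [0.4, 0.3, -0.9]
opening: 0.425
gripper_force: 20.0
```

```bash
python3 - <<'E'
from h import *
s=sense();print(s["t"],s["tool_pos"],s["opening"],s["gripper_force"],go((.6272,.243,.115),.09))
E
```

```text
16.675 [0.49142881 0.32635147 0.11477119] 0.42501918725030635 19.99943847041891 ([-94.8, 128.1, -0.4], np.float64(-0.003), 'tilt', [-0.0011, -0.0002, -1.0])
```

Request:
{"fn": "move_arm", "kwargs": {
  "moves": [
    {"travel": [-25, 60, 0], "spin": 0, "fingers": 30},
    {"travel": [-60, 120, 0], "spin": 0, "fingers": 30},
    {"travel": [-95, 128.5, 0], "spin": 0, "fingers": 30},
    {"travel": [-95, 128.5, 0], "spin": 0, "fingers": 30},
    {"travel": [-95, 128.5, 0], "spin": 0, "fingers": 30},
    {"travel": [-95, 128.5, 0], "spin": 0, "fingers": 30}
  ]
}}

```text
t: 17.42
tool_pos: [0.6272, 0.2442, 0.1147]
orientation: [-0.001, 0.675, 0.738, -0.0]
force: [-0.1, 0.3, -0.2]
opening: 0.423
gripper_force: 20.0
```

```bash
python3 - <<'E'
from h import *
s=sense();T=s["tool_pos"];print(s["t"],T,s["opening"])
c=camera("wrist");W=wpts(c)
for zr in [(.105,.135),(.12,.145),(.096,.12)]:
  m=(np.hypot(W[...,0]-T[0],W[...,1]-T[1])<.022)&(W[...,2]>zr[0])&(W[...,2]<zr[1]);print(zr,np.nanmin(W[m],0),np.nanmax(W[m],0)-T,m.sum())
E
```

```text
17.425 [0.62723501 0.24421868 0.11466349] 0.4225172998843103
(0.105, 0.135) [0.60677372 0.22978796 0.10508997] [0.01964253 0.02043891 0.02032702] 1844
(0.12, 0.145) [0.60698201 0.22920481 0.12004923] [0.0206034  0.02043891 0.03030926] 2403
(0.096, 0.12) [0.60677372 0.23397176 0.09931014] [0.01964253 0.02027826 0.00513883] 1191
```

Request:
{"fn": "move_arm", "kwargs": {
  "moves": [
    {"travel": [-3.5, 0, 0], "spin": 0, "fingers": 30},
    {"travel": [-3.5, 0, 20], "spin": 0, "fingers": 30},
    {"travel": [-3.5, 0, 38], "spin": 0, "fingers": 30},
    {"travel": [-3.5, 0, 42], "spin": 0, "fingers": 30},
    {"travel": [-3.5, 0, 45], "spin": 0, "fingers": 30},
    {"travel": [-3.5, 0, 48], "spin": 0, "fingers": 30},
    {"travel": [-3.5, 0, 48], "spin": 0, "fingers": 30}
  ]
}}

```text
t: 18.35
tool_pos: [0.6286, 0.2397, 0.0688]
orientation: [-0.001, 0.676, 0.737, 0.0]
force: [-5.1, 1.0, 8.6]
opening: 0.423
gripper_force: 20.0
```

It is snagging a little, so I'll nudge −x and twist while lowering.

Request:
{"fn": "move_arm", "kwargs": {
  "moves": [
    {"travel": [0.8, -1.5, -1], "spin": 0, "fingers": 30},
    {"travel": [0.8, -1.5, 1], "spin": 0.08, "fingers": 30},
    {"travel": [0.8, -1.5, 3], "spin": 0, "fingers": 30},
    {"travel": [0.8, -1.5, 5], "spin": -0.08, "fingers": 30},
    {"travel": [0.8, -1.5, 7], "spin": 0, "fingers": 30},
    {"travel": [0.8, -1.5, 7], "spin": 0, "fingers": 30}
  ]
}}

```text
t: 19.1
tool_pos: [0.6272, 0.2401, 0.0606]
orientation: [0.0, 0.676, 0.737, 0.0]
force: [-0.7, 1.4, -1.9]
opening: 0.425
gripper_force: 20.0
```

Request:
{"fn": "move_arm", "kwargs": {
  "moves": [
    {"travel": [0, 0, 4], "spin": 0.05, "fingers": 30},
    {"travel": [0, 0, 8], "spin": 0, "fingers": 30},
    {"travel": [0, 0, 12], "spin": -0.05, "fingers": 30},
    {"travel": [0, 0, 15], "spin": 0, "fingers": 30},
    {"travel": [0, 0, 17.5], "spin": 0, "fingers": 30},
    {"travel": [0, 0, 17.5], "spin": 0, "fingers": 30}
  ]
}}

```text
t: 19.85
tool_pos: [0.6272, 0.2404, 0.0436]
orientation: [-0.0, 0.675, 0.738, 0.0]
force: [-3.1, 2.6, 4.1]
opening: 0.42
gripper_force: 20.0
```

Request:
{"fn": "move_arm", "kwargs": {
  "moves": [
    {"travel": [0, 0, 1], "spin": 0, "fingers": 30},
    {"travel": [0, 0, 1], "spin": 0, "fingers": 58},
    {"travel": [0, 0, 1], "spin": 0, "fingers": 58},
    {"travel": [0, 0, 0], "spin": 0, "fingers": 58},
    {"travel": [0, 0, -60], "spin": 0, "fingers": 60},
    {"travel": [0, -40, -120], "spin": 0, "fingers": 60},
    {"travel": [-60, -80, -160], "spin": 0, "fingers": 40},
    {"travel": [-120, -100, -160], "spin": 0, "fingers": 0},
    {"travel": [-180, -100, -160], "spin": 0, "fingers": 0},
    {"travel": [-240, -100, -160], "spin": 0, "fingers": 0},
    {"travel": [-300, -100, -160], "spin": 0, "fingers": 0},
    {"travel": [-360, -100, -160], "spin": 0, "fingers": 0},
    {"travel": [-420, -100, -160], "spin": 0, "fingers": 0},
    {"travel": [-420, -100, -160], "spin": 0, "fingers": 0},
    {"travel": [-420, -100, -160], "spin": 0, "fingers": 0}
  ]
}}

```text
t: 21.72
tool_pos: [0.5633, -0.1882, 0.2029]
orientation: [-0.0, 0.677, 0.736, -0.0]
force: [0.0, 0.6, 0.2]
opening: 0.003
gripper_force: 0.0
```

```bash
python3 - <<'E'
from h import *
s=sense();print(s["t"],s["tool_pos"],s["opening"],s["q"].round(2))
c=camera("top");save(c,"top1")
for x in [(.637,.12),(.632,.182),(.626,.244)]: print(rimfit(c,x,(.056,.074),.025))
c=camera("wrist");save(c,"w4");W=wpts(c)
print("knob",ring(W,(.605,-.313),(.11,.15),.04),"ball",ring(W,(.62,-.179),(.085,.12),.03))
c=camera("scene");save(c,"sc1")
E
python3 -c "
import cv2,numpy as np
a=[cv2.imread(f'pics/{n}.png') for n in('w4','sc1')]
cv2.imwrite('pics/m1.png',cv2.resize(np.hstack(a),(800,300)))"
```

```text
21.725 [ 0.56326103 -0.18815333  0.20289948] 0.003286369763786061 [-0.53  0.34  0.97  1.69 -0.29  1.27  0.58]
(array([637.4, 119.8]), 17.9, 77, array([633.6, 119.2,  65.4]))
(array([631.9, 181.8]), 18.2, 83, array([628.4, 181.3,  65.2]))
(array([626. , 243.1]), 17.9, 84, array([624.3, 242.4,  65. ]))
knob None ball ('mec', array([ 622.3, -180.3]), 16.0, 'z', np.float64(112.8), 1115)
```

View pics/m1.png

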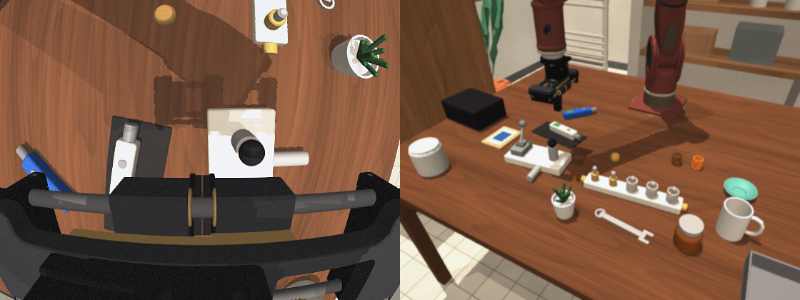

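All three springs are down (rims at 65 mm). The lever's knob is near (0.605,−0.313), so next I push it with closed fingers.

```bash
python3 - <<'E'
from h import *
print(go((.546,-.320,.119),.1))
E
```

```text
([-132.7, -29.8, 83.8], np.float64(-0.011), 'tilt', [-0.0002, 0.0008, -1.0])
```

Request:
{"fn": "move_arm", "kwargs": {
  "moves": [
    {"travel": [-60, -30, 0], "spin": -0.011, "fingers": 0},
    {"travel": [-120, -30, 0], "spin": -0.011, "fingers": 0},
    {"travel": [-133, -30, 40], "spin": -0.011, "fingers": 0},
    {"travel": [-133, -30, 84], "spin": -0.011, "fingers": 0},
    {"travel": [-133, -30, 84], "spin": -0.011, "fingers": 0},
    {"travel": [-133, -10, 84], "spin": -0.011, "fingers": 0},
    {"travel": [-133, 0, 84], "spin": -0.011, "fingers": 0},
    {"travel": [-132, 8, 84], "spin": -0.011, "fingers": 0},
    {"travel": [-132, 16, 84], "spin": -0.011, "fingers": 0},
    {"travel": [-132, 24, 84], "spin": -0.011, "fingers": 0},
    {"travel": [-132, 32, 84], "spin": -0.011, "fingers": 0},
    {"travel": [-132, 40, 84], "spin": -0.011, "fingers": 0},
    {"travel": [-131, 48, 84], "spin": -0.011, "fingers": 0},
    {"travel": [-131, 56, 84], "spin": -0.011, "fingers": 0},
    {"travel": [-131, 64, 84], "spin": -0.011, "fingers": 0},
    {"travel": [-131, 70, 84], "spin": -0.011, "fingers": 0},
    {"travel": [-131, 74, 84], "spin": -0.011, "fingers": 0},
    {"travel": [-131, 74, 84], "spin": -0.011, "fingers": 0}
  ]
}}

```text
t: 24.12
tool_pos: [0.6488, -0.3114, 0.119]
orientation: [0.0, 0.672, 0.741, -0.0]
force: [-0.0, 0.2, 0.0]
opening: 0.003
gripper_force: 0.0
```

```bash
python3 - <<'E'
from h import *
s=sense();print(s["t"],s["tool_pos"],s["force"],s["moment"])
c=camera("scene");save(c,"sc2");W=pts(c)
m=(np.abs(W[...,0]-.68)<.08)&(np.abs(W[...,1]+.305)<.03)&(W[...,2]>.1)&(W[...,2]<.15);p=W[m];print(len(p),p.min(0),p.max(0))
print(look_for("lever_tip",c))
cv2.imwrite("pics/c1.png",cv2.resize(c["pixels"][110:260,80:280],(800,600)))
E
```

```text
24.125 [ 0.64884675 -0.31138506  0.11900741] [-0.02657748  0.1862341   0.04291236] [-0.06145571  0.06392491 -0.04167182]
253 [ 0.63393178 -0.32288981  0.1000315 ] [ 0.68512146 -0.29475615  0.1498456 ]
[{'centre': [0.669, -0.3055, 0.1254], 'p': 0.6}]
```

View pics/c1.png

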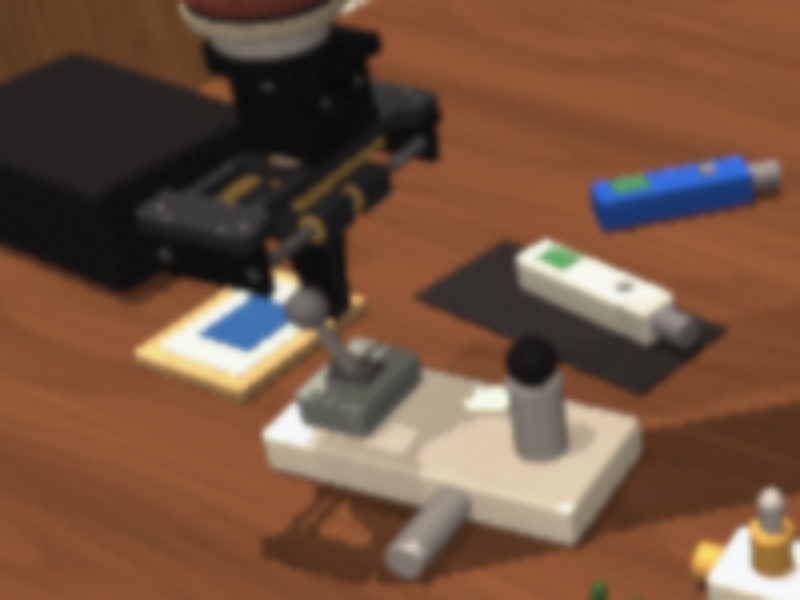

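The crop shows the lever tilted over, with the knob at (308,305) still against the fingers. I'll push a bit further to the stop.

Request:
{"fn": "move_arm", "kwargs": {
  "moves": [
    {"travel": [0, 4, 0], "spin": 0, "fingers": 0},
    {"travel": [0, 7, 0], "spin": 0, "fingers": 0},
    {"travel": [0, 9, 0], "spin": 0, "fingers": 0},
    {"travel": [0, 9, 0], "spin": 0, "fingers": 0}
  ]
}}

```text
t: 24.72
tool_pos: [0.6541, -0.3112, 0.1189]
orientation: [-0.003, 0.673, 0.74, -0.002]
force: [-15.0, 3.0, 8.6]
opening: 0.004
gripper_force: 7.5
```

Lever is at its stop. I'll retract and measure the thermometer, mat and lever.

Request:
{"fn": "move_arm", "kwargs": {
  "moves": [
    {"travel": [0, -30, 0], "spin": 0, "fingers": 0},
    {"travel": [0, -50, -40], "spin": 0, "fingers": 0},
    {"travel": [0, -50, -90], "spin": 0, "fingers": 60},
    {"travel": [-60, -90, -90], "spin": 0, "fingers": 60},
    {"travel": [-60, -150, -90], "spin": 0, "fingers": 60},
    {"travel": [-60, -190, -90], "spin": 0, "fingers": 60},
    {"travel": [-60, -190, -90], "spin": 0, "fingers": 60},
    {"travel": [-60, -190, -90], "spin": 0, "fingers": 60}
  ]
}}

```text
t: 25.72
tool_pos: [0.4754, -0.3881, 0.2094]
orientation: [0.0, 0.672, 0.741, 0.001]
force: [0.9, 0.9, 0.7]
opening: 0.563
gripper_force: 0.0
```

```bash
cat > th.py <<'E'
from h import *
def therm(W,img,ctr=(.45,-.25)):
    m=(np.abs(W[...,0]-ctr[0])<.1)&(np.abs(W[...,1]-ctr[1])<.13)&(W[...,2]>.02)&(W[...,2]<.05)&(img.min(-1)>100)
    m=cv2.morphologyEx(m.astype(np.uint8),cv2.MORPH_OPEN,np.ones((2,2)))
    n,l,st,_=cv2.connectedComponentsWithStats(m); k=1+st[1:,4].argmax()
    return cv2.minAreaRect((W[l==k][:,:2]*1000).astype(np.float32))
E
python3 - <<'E'
from th import *
s=sense();print(s["t"],s["tool_pos"],s["opening"])
c=camera("top");save(c,"top2");W=pts(c)
print("knob",rimfit(c,(.68,-.303),(.115,.16),.04),"ball",rimfit(c,(.62,-.18),(.085,.12),.03))
c2=camera("wrist");save(c2,"w5");W2=wpts(c2)
for n,w,i in(("top",W,c["pixels"]),("wr",W2,c2["pixels"])):
    print(n,therm(w,i))
    b=(np.abs(w[...,0]-.46)<.11)&(np.abs(w[...,1]+.28)<.15)&(w[...,2]<.015)&(i.max(-1)<50); print(b.sum()); 
    if b.sum(): print("mat",cv2.minAreaRect((w[b][:,:2]*1000).astype(np.float32)),w[b].min(0),w[b].max(0))
print("ball wr",ring(W2,(.62,-.18),(.085,.12),.03))
E
python3 -c "
import cv2,numpy as np
a=[cv2.imread(f'pics/{n}.png') for n in('w5','top2')]
cv2.imwrite('pics/m2.png',cv2.resize(np.hstack(a),(800,300)))"
```

```text
25.725 [ 0.47538973 -0.38814597  0.20942987] 0.5633171971346932
knob (array([ 672.9, -304. ]), 12.4, 81, array([ 672.3, -302.6,  130.6])) ball (array([ 620. , -179.7]), 15.9, 120, array([ 618.5, -178.4,  105.4]))
top ((441.24041748046875, -255.36244201660156), (157.533935546875, 30.113405227661133), 78.19843292236328)
1553
mat ((451.119873046875, -275.32794189453125), (213.6864471435547, 97.5826187133789), 83.15069580078125) [ 0.39631246 -0.37815486 -0.00518902] [ 0.50899266 -0.1664958   0.01219618]
wr ((451.7943420410156, -255.80514526367188), (144.77847290039062, 31.7196044921875), 73.59516143798828)
10444
mat ((453.8403015136719, -277.8876953125), (218.62892150878906, 100.34164428710938), 82.66765594482422) [ 3.91744600e-01 -3.91925038e-01  3.52613684e-05] [ 0.51601289 -0.17069003  0.00767844]
ball wr ('mec', array([ 620.4, -184.5]), 15.7, 'z', np.float64(112.9), 722)
```

View pics/m2.png

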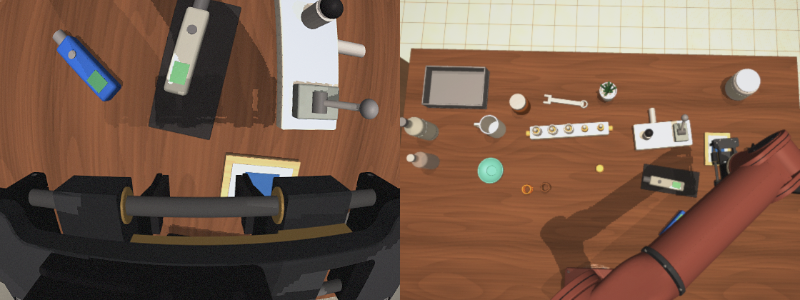

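The lever is fully over, with the knob far right in the wrist view. The white thermometer lies on its mat at wrist px (187,50), nose toward +y. I'll go above it for a closer look.

```bash
python3 - <<'E'
from h import *
print(go((.447,-.262,.16),np.radians(-15)))
E
```

```text
([128.2, -16.2, 49.0], np.float64(0.361), 'tilt', [0.0003, -0.0003, -1.0])
```

Request:
{"fn": "move_arm", "kwargs": {
  "moves": [
    {"travel": [60, -16, 0], "spin": 0.18, "fingers": 65},
    {"travel": [120, -16, 20], "spin": 0.36, "fingers": 65},
    {"travel": [128, -16, 49], "spin": 0.36, "fingers": 65},
    {"travel": [128, -16, 49], "spin": 0.36, "fingers": 65},
    {"travel": [128, -16, 49], "spin": 0.36, "fingers": 65},
    {"travel": [128, -16, 49], "spin": 0.36, "fingers": 65}
  ]
}}

```text
t: 26.58
tool_pos: [0.4465, -0.2644, 0.1611]
orientation: [0.001, 0.794, 0.608, -0.0]
force: [-0.2, 0.2, 0.6]
opening: 0.647
gripper_force: 0.0
```

```bash
python3 - <<'E'
from th import *
s=sense();print(s["t"],s["tool_pos"],s["opening"],go(s["tool_pos"],0)[1])
c2=camera("wrist");save(c2,"w6");W=wpts(c2);i=c2["pixels"]
print(therm(W,i))
m=(np.abs(W[...,0]-.447)<.07)&(np.abs(W[...,1]+.25)<.12)&(W[...,2]>.03)&(W[...,2]<.042)
p=W[m];print(len(p),cv2.minAreaRect((p[:,:2]*1000).astype(np.float32)),cv2.fitLine((p[:,:2]).astype(np.float32),cv2.DIST_L2,0,.01,.01).ravel())
E
```

```text
26.575 [ 0.44645281 -0.26443052  0.16114595] 0.6472427087601973 -0.264
((445.6985168457031, -256.4716796875), (167.11231994628906, 34.175933837890625), 78.70848083496094)
5322 ((444.1955261230469, -248.22756958007812), (154.0947265625, 34.00474166870117), 80.1557388305664) [ 0.17333464  0.984863    0.44344464 -0.25425795]
```

View pics/w6.png

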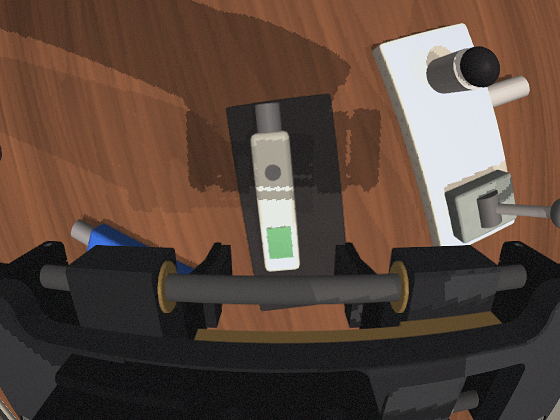

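The picture shows the thermometer axis from (268,115) to (281,268), unmoved. I'll grasp at its origin (0.4418, −0.2605).

```bash
python3 - <<'E'
from h import *
print(go((.4418,-.2605,.018),np.radians(-9.9)))
E
```

```text
([2.7, -5.5, 143.0], np.float64(-0.092), 'tilt', [0.0011, -0.0014, -1.0])
```

Request:
{"fn": "move_arm", "kwargs": {
  "moves": [
    {"travel": [2, -5, 40], "spin": -0.092, "fingers": 65},
    {"travel": [2, -5, 90], "spin": -0.092, "fingers": 65},
    {"travel": [2, -5, 125], "spin": -0.092, "fingers": 65},
    {"travel": [2, -5, 142], "spin": -0.092, "fingers": 65},
    {"travel": [2, -5, 142], "spin": -0.092, "fingers": 65},
    {"travel": [2, -5, 142], "spin": -0.092, "fingers": 25},
    {"travel": [2, -5, 142], "spin": -0.092, "fingers": 25},
    {"travel": [2, -5, 142], "spin": -0.092, "fingers": 25},
    {"travel": [2, -5, 142], "spin": -0.092, "fingers": 25},
    {"travel": [2, -5, 142], "spin": -0.092, "fingers": 25}
  ],
  "newtons": 30
}}

```text
t: 27.88
tool_pos: [0.4421, -0.2595, 0.0187]
orientation: [0.0, 0.765, 0.644, 0.0]
force: [-0.3, 1.4, 7.9]
opening: 0.388
gripper_force: 30.0
```

```bash
python3 - <<'E'
from h import *
s=sense();print(s["t"],s["tool_pos"],s["opening"],s["gripper_force"],s["force"])
b=np.array([.621,-.181]);th=np.radians(40);o=b-.17*np.array([np.cos(th),np.sin(th)])
print(o,go((*o,.095),th-np.pi/2),go(s["tool_pos"],0)[1])
E
```

```text
27.875 [ 0.44207911 -0.25954092  0.01869253] 0.3879529500770171 29.999335510656238 [-0.27782083  1.43668837  7.86235166]
[ 0.49077244 -0.29027389] ([-22.0, 53.3, -76.3], np.float64(0.702), 'tilt', [0.0009, 0.0003, -1.0]) -0.171
```

Request:
{"fn": "move_arm", "kwargs": {
  "moves": [
    {"travel": [0, 0, -30], "spin": 0, "fingers": 25},
    {"travel": [0, 0, -60], "spin": 0, "fingers": 25},
    {"travel": [0, 0, -77], "spin": 0, "fingers": 25},
    {"travel": [-22, 0, -77], "spin": 0.1, "fingers": 25},
    {"travel": [-22, 0, -77], "spin": 0.25, "fingers": 25},
    {"travel": [-22, 0, -77], "spin": 0.4, "fingers": 25},
    {"travel": [-22, 15, -77], "spin": 0.5, "fingers": 25},
    {"travel": [-22, 30, -77], "spin": 0.6, "fingers": 25},
    {"travel": [-22, 45, -77], "spin": 0.7, "fingers": 25},
    {"travel": [-22, 53, -77], "spin": 0.7, "fingers": 25},
    {"travel": [-22, 53, -77], "spin": 0.7, "fingers": 25},
    {"travel": [-22, 53, -77], "spin": 0.7, "fingers": 25},
    {"travel": [-22, 53, -77], "spin": 0.7, "fingers": 25}
  ]
}}

```text
t: 29.5
tool_pos: [0.4896, -0.2903, 0.0952]
orientation: [-0.0, 0.939, 0.343, 0.0]
force: [-0.5, -0.3, -0.8]
opening: 0.388
gripper_force: 30.0
```

```bash
python3 - <<'E'
from h import *
s=sense();print(s["t"],s["tool_pos"],s["opening"],s["force"],np.degrees(go(s["tool_pos"],0)[1]))
T=s["tool_pos"]
c=camera("wrist");save(c,"w7");W=wpts(c)
m=(np.hypot(W[...,0]-T[0],W[...,1]-T[1])<.12)&(W[...,2]>.07)&(W[...,2]<.125)&((W[...,:2]-T[:2])@np.array([.766,.643])>.022)
p=W[m];d=p[:,:2]-T[:2];a=d@np.array([.766,.643]);t=d@np.array([-.643,.766])
for lo in range(20,100,10):
    k=(a*1000>lo)&(a*1000<=lo+10)
    if k.sum()>5: print(lo,k.sum(),"t",(t[k].min()*1000).round(1),(t[k].max()*1000).round(1),"ztop",np.percentile(p[k,2],98).round(4))
print("ball",ring(W,(.621,-.181),(.085,.12),.03))
E
```

```text
29.5 [ 0.48961661 -0.29029111  0.09516412] 0.38776162370382694 [-0.5387764  -0.31307097 -0.82460006] -49.90462395589471
20 1214 t -16.9 17.3 ztop 0.1137
30 1697 t -17.0 17.2 ztop 0.1136
40 1736 t -17.0 17.3 ztop 0.1121
50 1800 t -16.9 17.1 ztop 0.1121
60 1426 t -16.2 16.0 ztop 0.111
70 1091 t -10.5 10.9 ztop 0.1077
80 1007 t -10.5 10.8 ztop 0.1078
ball None
```

View pics/w7.png

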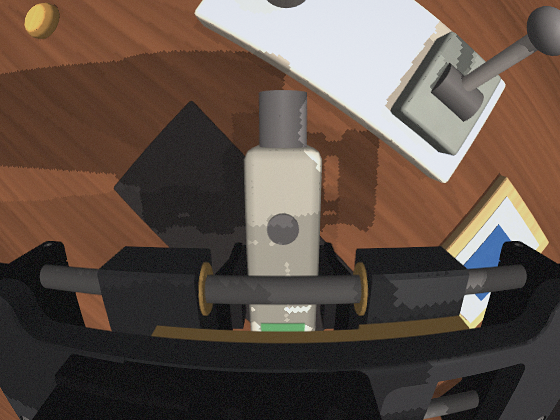

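The thermometer is held straight (nose at (283,120)) and its line passes within about 2 mm of the ball. I'll raise it 2 mm and hold.

Request:
{"fn": "move_arm", "kwargs": {
  "moves": [
    {"travel": [0, 0, -2], "spin": 0, "fingers": 25},
    {"travel": [0, 0, -2], "spin": 0, "fingers": 25},
    {"travel": [0, 0, -2], "spin": 0, "fingers": 25},
    {"travel": [0, 0, -2], "spin": 0, "fingers": 25},
    {"travel": [0, 0, -2], "spin": 0, "fingers": 25},
    {"travel": [0, 0, -2], "spin": 0, "fingers": 25},
    {"travel": [0, 0, -2], "spin": 0, "fingers": 25},
    {"travel": [0, 0, -2], "spin": 0, "fingers": 25},
    {"travel": [0, 0, -2], "spin": 0, "fingers": 25},
    {"travel": [0, 0, -2], "spin": 0, "fingers": 25},
    {"travel": [0, 0, -2], "spin": 0, "fingers": 25},
    {"travel": [0, 0, -2], "spin": 0, "fingers": 25},
    {"travel": [0, 0, -2], "spin": 0, "fingers": 25},
    {"travel": [0, 0, -2], "spin": 0, "fingers": 25},
    {"travel": [0, 0, -2], "spin": 0, "fingers": 25},
    {"travel": [0, 0, -2], "spin": 0, "fingers": 25},
    {"travel": [0, 0, -2], "spin": 0, "fingers": 25},
    {"travel": [0, 0, -2], "spin": 0, "fingers": 25},
    {"travel": [0, 0, -2], "spin": 0, "fingers": 25},
    {"travel": [0, 0, -2], "spin": 0, "fingers": 25}
  ]
}}

```text
t: 32.05
tool_pos: [0.49, -0.2903, 0.0971]
orientation: [-0.0, 0.939, 0.343, -0.0]
force: [-0.4, -0.0, -0.8]
opening: 0.389
gripper_force: 30.0
```

```bash
python3 - <<'E'
from h import *
s=sense();T=s["tool_pos"];print(s["t"],T)
c=camera("scene");W=pts(c)
ax=np.array([.766,.643]);m=(np.hypot(W[...,0]-T[0],W[...,1]-T[1])<.11)&(W[...,2]>.085)&(W[...,2]<.13)
a=(W[...,:2]-T[:2])@ax;t=(W[...,:2]-T[:2])@np.array([-.643,.766])
for lo in range(-70,100,10):
    k=m&(a*1000>lo)&(a*1000<=lo+10)&(abs(t)<.02)
    if k.sum()>3: print(lo,k.sum(),"t",np.round([t[k].min()*1000,t[k].max()*1000],1),"ztop",np.percentile(W[k][:,2],90).round(4))
k=(np.hypot(W[...,0]-.621,W[...,1]+.181)<.022)&(W[...,2]>.08)&(W[...,2]<.13);print("ball top",W[k][:,2].max(),W[k].min(0),W[k].max(0))
# top springs check
c=camera("top")
for x in [(.637,.12),(.632,.182),(.626,.244)]: print(rimfit(c,x,(.056,.074),.025))
W=pts(c);b=(np.abs(W[...,0]-.46)<.11)&(np.abs(W[...,1]+.28)<.15)&(W[...,2]<.015)&(c["pixels"].max(-1)<50);print(b.sum())
E
```

```text
32.05 [ 0.49004532 -0.2903107   0.09706247]
-70 10 t [-16.   12.2] ztop 0.112
-60 16 t [-16.7  14.5] ztop 0.1123
-50 20 t [-17.4  14. ] ztop 0.1134
-40 21 t [-18.2  13. ] ztop 0.1129
-30 21 t [-15.4  14.8] ztop 0.1129
-20 21 t [-16.2  14.2] ztop 0.1118
-10 26 t [-17.2  16.1] ztop 0.1129
0 47 t [-19.8  19.6] ztop 0.122
10 27 t [-19.7  19.8] ztop 0.1125
20 24 t [-16.3  15.4] ztop 0.1129
30 28 t [-17.4  14.9] ztop 0.1124
40 24 t [-17.7  14.2] ztop 0.1122
50 47 t [-18.   15.7] ztop 0.1119
60 53 t [-16.5  14.2] ztop 0.1086
70 15 t [-10.    8.1] ztop 0.1069
80 62 t [-11.7   9.4] ztop 0.1051
ball top 0.11112749440642888 [ 0.60798242 -0.19897251  0.08005288] [ 0.63836868 -0.16612777  0.11112749]
(array([637. , 120.1]), 17.8, 81, array([632.9, 118.8,  65. ]))
(array([632.1, 181.7]), 17.6, 83, array([630.1, 179.8,  66.2]))
(array([625.8, 243.3]), 17.7, 88, array([623.2, 241.8,  65.5]))
631
```

Level and centred: the axis is at about 97 mm and the ball at 95 mm. I'll hold a little longer, then work out the return.

Request:
{"fn": "move_arm", "kwargs": {
  "moves": [
    {"travel": [0, 0, 0], "spin": 0, "fingers": 25},
    {"travel": [0, 0, 0], "spin": 0, "fingers": 25},
    {"travel": [0, 0, 0], "spin": 0, "fingers": 25},
    {"travel": [0, 0, 0], "spin": 0, "fingers": 25},
    {"travel": [0, 0, 0], "spin": 0, "fingers": 25},
    {"travel": [0, 0, 0], "spin": 0, "fingers": 25},
    {"travel": [0, 0, 0], "spin": 0, "fingers": 25},
    {"travel": [0, 0, 0], "spin": 0, "fingers": 25},
    {"travel": [0, 0, 0], "spin": 0, "fingers": 25},
    {"travel": [0, 0, 0], "spin": 0, "fingers": 25},
    {"travel": [0, 0, 0], "spin": 0, "fingers": 25},
    {"travel": [0, 0, 0], "spin": 0, "fingers": 25}
  ]
}}

```text
t: 33.65
tool_pos: [0.4901, -0.2903, 0.0971]
orientation: [0.0, 0.939, 0.343, -0.0]
force: [0.7, 0.6, -0.9]
opening: 0.389
gripper_force: 30.0
```

```bash
python3 - <<'E'
from h import *
print(go((.4525,-.2775,.0195),-.127))
E
```

```text
([-20.5, -34.0, 77.6], np.float64(-0.744), 'tilt', [-0.0001, -0.0001, -1.0])
```

Request:
{"fn": "move_arm", "kwargs": {
  "moves": [
    {"travel": [-20, -17, 0], "spin": -0.15, "fingers": 25},
    {"travel": [-20.5, -34, 0], "spin": -0.3, "fingers": 25},
    {"travel": [-20.5, -34, 0], "spin": -0.45, "fingers": 25},
    {"travel": [-20.5, -34, 0], "spin": -0.6, "fingers": 25},
    {"travel": [-20.5, -34, 0], "spin": -0.744, "fingers": 25},
    {"travel": [-20.5, -34, 20], "spin": -0.744, "fingers": 25},
    {"travel": [-20.5, -34, 45], "spin": -0.744, "fingers": 25},
    {"travel": [-20.5, -34, 65], "spin": -0.744, "fingers": 25},
    {"travel": [-20.5, -34, 73], "spin": -0.744, "fingers": 25},
    {"travel": [-20.5, -34, 77.5], "spin": -0.744, "fingers": 25},
    {"travel": [-20.5, -34, 77.5], "spin": -0.744, "fingers": 25}
  ]
}}

```text
t: 35.02
tool_pos: [0.4526, -0.2777, 0.0197]
orientation: [0.0, 0.751, 0.661, -0.0]
force: [0.1, 0.3, -0.6]
opening: 0.387
gripper_force: 30.0
```

Request:
{"fn": "move_arm", "kwargs": {
  "moves": [
    {"travel": [0, 0, 0.8], "spin": 0, "fingers": 25},
    {"travel": [0, 0, 0.8], "spin": 0, "fingers": 60},
    {"travel": [0, 0, 0.8], "spin": 0, "fingers": 60},
    {"travel": [0, 0, 0.8], "spin": 0, "fingers": 60},
    {"travel": [0, 0, 0], "spin": 0, "fingers": 60},
    {"travel": [0, 0, -40], "spin": 0, "fingers": 60},
    {"travel": [0, 0, -100], "spin": 0, "fingers": 60},
    {"travel": [0, 0, -160], "spin": 0, "fingers": 60},
    {"travel": [-80, 0, -180], "spin": 0, "fingers": 60},
    {"travel": [-120, 0, -180], "spin": 0, "fingers": 60},
    {"travel": [-120, 0, -180], "spin": 0, "fingers": 60},
    {"travel": [-120, 0, -180], "spin": 0, "fingers": 60}
  ]
}}

```text
t: 36.52
tool_pos: [0.4369, -0.3967, 0.1993]
orientation: [-0.0, 0.751, 0.66, -0.0]
force: [0.6, 0.3, 0.4]
opening: 0.597
gripper_force: 0.0
```

```bash
python3 - <<'E'
from th import *
s=sense();print(s["t"],s["tool_pos"],s["opening"])
c=camera("wrist");save(c,"w8");W=wpts(c);i=c["pixels"]
m=(np.abs(W[...,0]-.45)<.07)&(np.abs(W[...,1]+.27)<.12)&(W[...,2]>.029)&(W[...,2]<.042)
p=W[m];print(cv2.minAreaRect((p[:,:2]*1000).astype(np.float32)),np.percentile(p[:,2],[50,95]))
b=(np.abs(W[...,0]-.46)<.11)&(np.abs(W[...,1]+.28)<.15)&(W[...,2]<.015)&(i.max(-1)<50);print("mat",cv2.minAreaRect((W[b][:,:2]*1000).astype(np.float32)))
c=camera("top");save(c,"top3")
for x in [(.637,.12),(.632,.182),(.626,.244)]: print(rimfit(c,x,(.056,.074),.025))
print("knob",rimfit(c,(.68,-.303),(.115,.16),.04))
E
python3 -c "
import cv2,numpy as np
a=[cv2.imread(f'pics/{n}.png') for n in('w8','top3')]
cv2.imwrite('pics/m3.png',cv2.resize(np.hstack(a),(800,300)))"
```

```text
36.525 [ 0.43685431 -0.39669769  0.19929295] 0.5965984018853044
((455.0186767578125, -268.8380126953125), (147.96412658691406, 34.29302978515625), 82.67101287841797) [0.03448538 0.0362621 ]
mat ((452.7892761230469, -284.712158203125), (204.09210205078125, 100.05590057373047), 82.75141143798828)
(array([637.6, 120.2]), 17.7, 79, array([633.1, 118.9,  65. ]))
(array([631.9, 181.9]), 17.8, 81, array([630.8, 179.9,  65.7]))
(array([625.8, 243.4]), 17.9, 91, array([623.6, 242. ,  65.4]))
knob (array([ 673.4, -303.9]), 12.6, 83, array([ 671.6, -302.9,  130.6]))
```

View pics/m3.png

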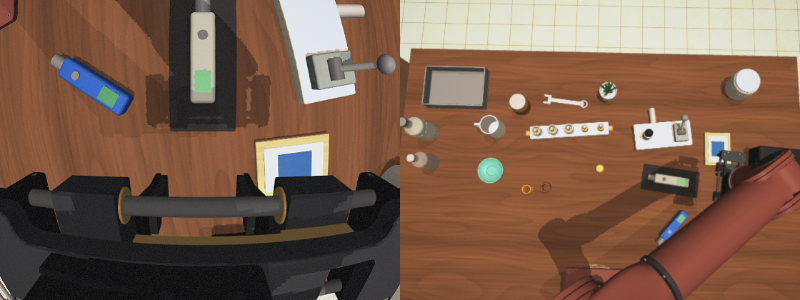

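The thermometer lies along the middle of the mat (wrist px (203,50)), the lever is over, and three springs sit on their spindles.

```bash
python3 -c "
from bench import *
print(job_done())"
```

```text
the job is handed in; nothing more can be done
None
```

I handed the job in at about 37 s. All three steel springs are seated, the lever is fully over, and the thermometer was held on the ball for over 3 s, then laid back flat on its mat. `job_done()` returned no verdict, so these results come from my camera checks.

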